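# Pack the proofing bed up to the gauge

## Task

Pack the steel proofing bed up to height: choose one of the two beech boards lying flat on the desk and one of the two standing in the rack, so that together they come level with the top of the round gauge post that stands at the end of the bed (the parked posts do not count). Stack the two flat and squared up in the bed between its lips, in either order; the board from the rack has to be laid over on the mat and taken again across its width. Leave the two unused boards and everything else where they are, and knock nothing over.

Things in the scene. Friction and masses are not known exactly. Their poses are not given: they have to be found in the camera images.
- board12_c (a point): Beech board 130 x 56 x 12 mm (the thinnest). At the start it stands on a long edge in one of the rack's two slots (which one varies), its 56 mm width upright, so that its centre is 28 mm above the rack's floor, 34 mm above the desk, and its top edge 62 mm above the desk. Its origin is the centre of the board; x along the thickness (level at the start), y along the 130 mm length, z along the 56 mm width (up at the start).
- board20_c (a point): Beech board 130 x 56 x 20 mm. At the start it stands on a long edge in one of the rack's two slots (which one varies), its 56 mm width upright, so that its centre is 28 mm above the rack's floor, 34 mm above the desk, and its top edge 62 mm above the desk. Its origin is the centre of the board; x along the thickness (level at the start), y along the 130 mm length, z along the 56 mm width (up at the start).
- board24_c (a point): Beech board 130 x 56 x 24 mm. Its origin is the centre of the board (half-way up, 12 mm above the underside); x along the 56 mm width, y along the 130 mm length, z along the thickness (up at the start). It lies flat on the desk at the start, on the robot's right; which of the two flat boards is nearer to the robot varies.
- board40_c (a point): Beech board 130 x 56 x 40 mm (the thickest). Its origin is the centre of the board (half-way up, 20 mm above the underside); x along the 56 mm width, y along the 130 mm length, z along the thickness (up at the start). It lies flat on the desk at the start, on the robot's right; which of the two flat boards is nearer to the robot varies.
- board12: The 12 mm board as a body; origin on the face or edge that is underneath at the start; axes as for its centre point board12_c. About 60 g.
- board20: The 20 mm board as a body; origin on the face or edge that is underneath at the start; axes as for its centre point board20_c. About 100 g.
- board24: The 24 mm board as a body; origin on the face or edge that is underneath at the start; axes as for its centre point board24_c. About 120 g.
- board40: The 40 mm board as a body; origin on the face or edge that is underneath at the start; axes as for its centre point board40_c. About 200 g.
- bed: Fixed dark steel proofing bed, plate 92 x 184 mm, 8 mm thick; origin at the centre of its underside on the desk, y along the 184 mm length, z up. At both ends a steel lip stands across the plate, 8 mm above its floor; the lips leave 142 mm between them for the 130 mm length of a board. Both long sides are open, so a flat board can be held there across its 56 mm width.
- bed_floor (a point): Centre of the bed's floor (the plate's upper face, 8 mm above the desk), where boards are stacked, boards' length along y; axes as the bed's.
- gauge_place (a point): Point on the desk 110 mm from the bed's centre, off its -y end (the robot's right), where the gauge post that counts stands.
- gauge44_top (a point): Round aluminium gauge post, 44 mm tall from the desk, foot 34 mm and head 28 mm across, fixed. The point is the centre of its top face. Of the three posts (44, 52 and 60 mm) one, drawn at random, stands at the end of the bed and gives the wanted height; the other two stand parked on the small steel plate at the back left.
- gauge52_top (a point): Round aluminium gauge post, 52 mm tall from the desk, foot 34 mm and head 28 mm across, fixed. The point is the centre of its top face. Of the three posts (44, 52 and 60 mm) one, drawn at random, stands at the end of the bed and gives the wanted height; the other two stand parked on the small steel plate at the back left.
- gauge60_top (a point): Round aluminium gauge post, 60 mm tall from the desk, foot 34 mm and head 28 mm across, fixed. The point is the centre of its top face. Of the three posts (44, 52 and 60 mm) one, drawn at random, stands at the end of the bed and gives the wanted height; the other two stand parked on the small steel plate at the back left.
- rack: Fixed grey-painted rack, 190 (x) x 100 (y) mm, floor 6 mm thick; origin at the centre of its underside, z up. Two slots along its y, centred 39 mm either side of its centre in x, each 26 mm wide between low walls whose tops are 21.5 mm above the desk. A standing board's upper 40 mm is free to be gripped across its thickness.
- mat_top (a point): Centre of the upper face of a fixed black rubber cutting mat, 170 (x) x 140 (y) mm and 3 mm thick, empty, between rack and bed: a place to put a board down. A board stood on its long edge there stays standing until it is tipped over.
- stapler: Bystander: desk stapler, 36 x 122 x 40 mm, origin at the centre of its underside.
- tape_roll: Bystander: roll of tape, 49 mm across, 20 mm high, origin at the centre of its underside.
- ink_jar: Bystander: squat ink jar, 50 mm across, 57 mm high, origin at the centre of its underside.
- hole_punch: Bystander: hole punch, 85 x 50 x 30 mm, origin at the centre of its underside.
- glue_stick: Bystander: glue stick standing upright, 26 mm across, 92 mm high, origin at the centre of its underside.
- mug: Bystander: white mug, 82 mm across, 94 mm high, origin at the centre of its underside.
Not all that is in view belongs to the job. What is shaped like the board20 but pink is not meant.

How it is judged:
By the outcome, as a careful person would: the job done as asked, in the order asked, and still so for the second after the job is handed in, with the robot touching nothing.
It also fails if it takes over 64 s, if anything falls off the work surface, if the arm or the gripper's body presses on something with over 40 N, if the wrist force passes 120 N, or if a joint passes its speed limit or range.

## Robot

A 6-joint arm with a two-finger parallel gripper is mounted at the origin on a cart in front of the work surface, level with it; the furniture and walls round the work are solid. World frame = base frame: x ahead of the robot, y to its left, z up, the work surface at z = 0. Lengths are in m, angles in rad, forces in N, time in s.
With the tool pointing down it reaches from about 0.3 to 0.875 m from the base axis. Payload 6.4 kg.
Tool frame: the origin (TCP) lies between the finger pads; the fingertips stand 19 mm ahead of it and the grasp point (between the pads) is the TCP; z points along the fingers, y is the line along which they close (so a half turn about z gives the same grasp; the last joint's range is limited). The gripper opens to 85 mm and grips with 20 to 120 N. Pads are 22 mm wide; open, the fingers measure 114 mm over their backs; the gripper's body (76 mm by 85 mm) begins 54 mm behind the grasp point. The pads swing forward as they close: fully open they stand 13 mm farther back than shut.
Start: joints at [-1.504, 0.181, 1.607, -0, 1.354, -0.206], TCP at [0.155, -0.554, 0.25] pointing down, gripper open.
Joint ranges: [-2.99, 2.99], [-0.89, 2.07], [0.3, 2.58], [-1.14, 4.28], [0, 2.63], [-3.12, 3.12]. Speed limits (rad/s): [2.57, 2.57, 3.01, 3.14, 3.14, 3.14].

## Interface

Orientations are given as a unit quaternion [w, x, y, z].
In Python, from bench import read_state, read_camera, camera_params, workorder gives the robot as it stands.
- The arm moves only by the tool arm_command, never from a script. Its arguments are lists of equal length, an entry for each row: "slide": the shift along the tool's x, y, z scaled (see below), a list of three; "yaw": the turn about the tool's z scaled (see below); "jaw": the finger opening in mm, from 0 to 85.4. In form: {"slide": [[x, y, z], ...], "yaw": [yaw, ...], "jaw": [jaw, ...]}. A call has exactly 5 rows; each row shifts and turns the commanded pose from where the row before left it, along the tool's axes as they then stand; what a row does not reach is not made up. The controller multiplies each number of a shift by 0.12 m and each number of a turn by 1.5 rad. A row lasts 1/8 s, in which the tool goes at most 62.5 mm and 10.7 degrees, less where a joint would pass 70% of its speed; a pose out of reach is approached as far as the arm can. A call with a number of a shift or a turn outside -1 to 1 is refused whole. A call with a gripper value outside its range is refused whole. The fingers move at their own pace and stop on an object; the grip force is fixed at half the most. Time passes only in rows, so rows that do not move let the fingers close, or fill a call up. It gives the time, the measured TCP pose, the force, the opening and the grip force at its end, in the units of the state.
- read_state(): the state, without advancing time (a new reading comes with each control period).
- read_camera(name): name is "scene" or "top" or "wrist"; returns the picture (480x640x3 uint8, blue, green, red); there is no depth.
- camera_params(name): a dict with "vfov" (degrees; the focal length in pixels is half the picture's height over the tangent of half this angle, whatever the lens; pixels are square), "cx", "cy" (the principal point, pixels), "cam_to_world" (4x4, takes a point from camera to world coordinates). Camera axes: x right, y up, looking along -z (the intrinsics and any distortion apply to the point x, -y, -z); pixel columns grow to the right and rows downward; lengths in m; the calibration is good to about 2 mm. A picture is of the moment at which its call begins: read the wrist's pose just before it. camera_params takes no time and is no camera call; for the wrist camera it gives the pose at the moment of the call.
- workorder.close_job(): hands the job in; it is judged then, once.
The state is a dict: "t": time; "q": joint angles; "dq": joint speeds; "tau": joint torques, N m; "eef_pos": TCP position; "eef_rot": TCP orientation; "force": force on the tool from outside, world axes, zero at the start; "wrist_torque": the same for the moment, N m; "grip_width": finger opening in m; "finger_force": force on a finger pad.
Only numpy, scipy, OpenCV 4.12 (cv2) and the standard library are available. Lean on these libraries where they do the work, as an engineer would, in place of code of your own. Each camera call takes 0.05 s, during which the arm holds its last target. There are 200 camera calls.

## Working session

There is one attempt and no reset: what is moved stays moved. The work goes in short steps, Python scripts to look and compute and a tool call to move; the robot and the scene stay as the last step left them, time stands still between calls to the robot, and variables do not carry over. Pictures are saved under pics/ and viewed, at most 10 in all, crops included, and the job is handed in when it is done.

Besides the shell and the picture viewer there is one more tool, called after "Emit:" as name([rows], argument=value, ...), one row to a line, values as JSON. arm_command: Moves the arm, as the interface text tells. Its arguments: {"type":"object","properties":{"slide":{"type":"array","items":{"type":"array","items":{"type":"number"}}},"yaw":{"type":"array","items":{"type":"number"}},"jaw":{"type":"array","items":{"type":"number"}}},"required":["slide","yaw","jaw"]}

```bash
mkdir -p pics; ls; python3 - <<'E'
from bench import *
import cv2,numpy as np
s=read_state();print(s['t'],s['eef_pos'],s['eef_rot'],s['grip_width'])
for n in("scene","top"):
    cv2.imwrite(f"pics/{n}0.png",read_camera(n));p=camera_params(n);print(n,{k:(np.round(v,4).tolist() if k=='cam_to_world' else v) for k,v in p.items()})
E
```

```text
pics
0.0 [ 0.15488708 -0.55319038  0.24935741] [-9.10828091e-04  9.90711430e-01  1.35978043e-01  6.57065461e-05] 0.08550204488301506
scene {'vfov': 52.80041530349836, 'cx': 317.45442231555455, 'cy': 241.98472364774298, 'cam_to_world': [[-0.2756, -0.85, 0.4489, 1.1561], [0.9613, -0.2461, 0.1241, 0.1971], [0.005, 0.4657, 0.8849, 1.2792], [0.0, 0.0, 0.0, 1.0]]}
top {'vfov': 46.628581493692394, 'cx': 319.61863783693605, 'cy': 252.2661525918489, 'cam_to_world': [[-0.0115, 0.9852, -0.1709, 0.2636], [-0.9999, -0.0115, 0.0014, 0.034], [-0.0005, 0.1709, 0.9853, 1.4807], [0.0, 0.0, 0.0, 1.0]]}
```

View pics/top0.png

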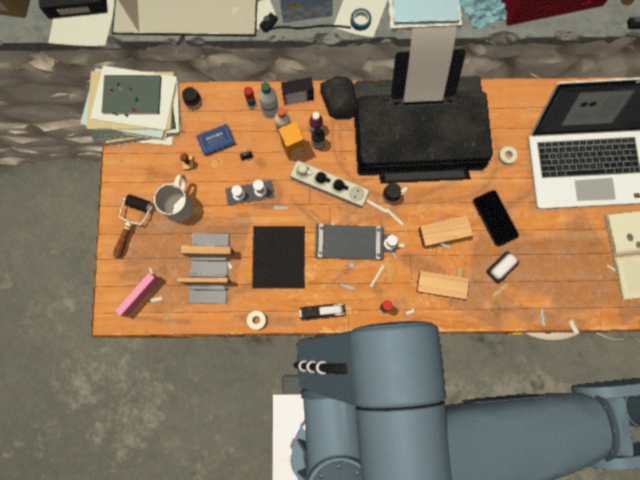

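View pics/scene0.png

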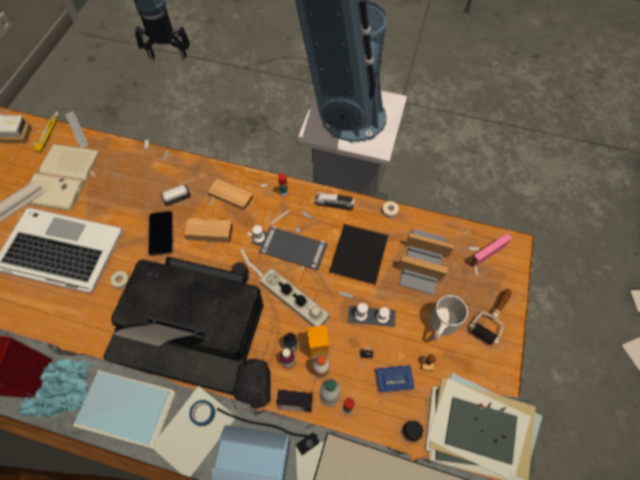

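The top view shows:
- **Flat boards:** (446,232) and (443,286).
- **Rack:** around (208,268), with boards standing at (205,250) and (203,281).
- **Mat:** (278,257).
- **Bed:** (350,241), with the gauge post at (391,242).
- **Parked posts:** (237,192) and (259,187).
- **Pink decoy:** (136,295), not to be touched.

I'll enlarge both views and measure them.

```bash
cat > h.py <<'E'
from bench import *
import cv2,numpy as np
from scipy.spatial.transform import Rotation as R
def rot(q): return R.from_quat(q,scalar_first=True)
def ray(n,uv,z,p=None):
    p=p or camera_params(n);f=240/np.tan(np.radians(p['vfov']/2));T=np.array(p['cam_to_world'])
    d=T[:3,:3]@np.array([(uv[0]-p['cx'])/f,-(uv[1]-p['cy'])/f,-1]);o=T[:3,3]
    return o+d*(z-o[2])/d[2]
def proj(n,X,p=None):
    p=p or camera_params(n);f=240/np.tan(np.radians(p['vfov']/2));T=np.array(p['cam_to_world'])
    c=T[:3,:3].T@(np.array(X)-T[:3,3]);return np.array([p['cx']-f*c[0]/c[2],p['cy']+f*c[1]/c[2]])
def crop(im,x0,y0,x1,y1,k,name):
    cv2.imwrite(f"pics/{name}.png",cv2.resize(im[y0:y1,x0:x1],None,fx=k,fy=k,interpolation=cv2.INTER_CUBIC))
E
python3 - <<'E'
from h import *
a=cv2.imread("pics/top0.png");b=cv2.imread("pics/scene0.png")
k1=cv2.resize(a[175:320,170:480],None,fx=2.5,fy=2.5,interpolation=2)
k2=cv2.resize(b[180:330,180:490],None,fx=2.5,fy=2.5,interpolation=2)
cv2.imwrite("pics/c1.png",cv2.resize(np.vstack([k1,k2])[:, :],(775,738))[:600] if 0 else cv2.resize(np.vstack([k1,k2]),(620,590)))
for uv,z in [((446,232),.03),((443,286),.03),((350,241),.008),((391,242),.05),((278,257),.003),((205,250),.062),((203,281),.062)]: print(uv,ray("top",uv,z).round(3))
E
```

```text
(446, 232) [ 0.566 -0.305  0.03 ]
(443, 286) [ 0.422 -0.29   0.03 ]
(350, 241) [ 0.549 -0.05   0.008]
(391, 242) [ 0.537 -0.155  0.05 ]
(278, 257) [0.508 0.144 0.003]
(205, 250) [0.519 0.328 0.062]
(203, 281) [0.438 0.332 0.062]
```

View pics/c1.png

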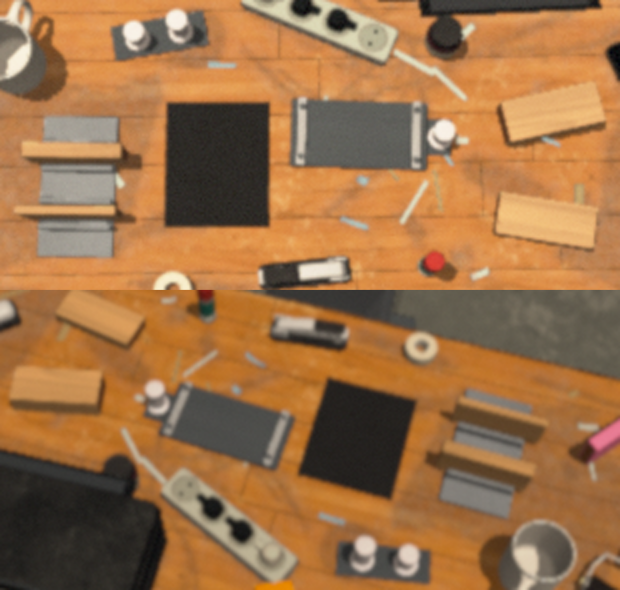

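Reading the crops:
- **Rack:** the far board looks thicker (20), the near one thinner (12).
- **Flat boards:** the far one at (446,232) shows a tall side (40), so the near one is probably 24.

The wrist camera will confirm this and the gauge height. I'll move it over the bed's right end.

Emit:
arm_command([
  [0, 0, -0.067],
  [0, 0, -0.067],
  [0, 0, -0.067],
  [0, 0, -0.067],
  [0, 0, -0.067],
], yaw=[-0.0865, -0.0865, -0.0865, -0.0865, -0.0865], jaw=[85, 85, 85, 85, 85])

```text
t: 0.72
eef_pos: [0.1549, -0.5534, 0.2902]
eef_rot: [-0.001, 0.895, 0.447, 0.0]
force: [0.4, 0.1, -0.3]
grip_width: 0.0853
finger_force: 0.0
```

Emit:
arm_command([
  [0, 0, -0.067],
  [0, 0, -0.067],
  [0, 0, -0.067],
  [0, 0, -0.067],
  [0, 0, -0.067],
], yaw=[-0.0865, -0.0865, -0.0865, -0.0865, -0.0865], jaw=[85, 85, 85, 85, 85])

```text
t: 1.35
eef_pos: [0.1549, -0.5535, 0.3304]
eef_rot: [-0.0, 0.706, 0.708, 0.0]
force: [-0.3, 0.5, 0.2]
grip_width: 0.0852
finger_force: 0.0
```

Emit:
arm_command([
  [0.295, 0.26, 0],
  [0.295, 0.26, 0],
  [0.295, 0.26, 0],
  [0.295, 0.26, 0],
  [0.295, 0.26, 0],
], yaw=[0, 0, 0, 0, 0], jaw=[85, 85, 85, 85, 85])

```text
t: 1.98
eef_pos: [0.3117, -0.3754, 0.3303]
eef_rot: [-0.0, 0.707, 0.707, 0.0]
force: [0.8, -1.0, -0.5]
grip_width: 0.0848
finger_force: 0.0
```

Emit:
arm_command([
  [0.295, 0.26, 0],
  [0.295, 0.26, 0],
  [0.295, 0.26, 0],
  [0.295, 0.26, 0],
  [0, 0, 0],
], yaw=[0, 0, 0, 0, 0], jaw=[85, 85, 85, 85, 85])

```text
t: 2.6
eef_pos: [0.4372, -0.2328, 0.3303]
eef_rot: [-0.0, 0.706, 0.709, 0.0]
force: [0.6, -0.7, -0.7]
grip_width: 0.0846
finger_force: 0.0
```

```bash
python3 - <<'E'
from h import *
s=read_state();print(s['t'],s['eef_pos'],s['eef_rot'],s['q'])
p=camera_params("wrist");im=read_camera("wrist");cv2.imwrite("pics/w1.png",im);print({k:(np.round(v,4).tolist() if k=='cam_to_world' else v) for k,v in p.items()})
np.save("w1.npy",p,allow_pickle=True)
E
```

```text
2.6 [ 0.43716581 -0.23280973  0.3303404 ] [-4.13356140e-04  7.05618777e-01  7.08591482e-01  2.87609998e-04] [-7.29868516e-01 -5.97200354e-02  1.69914128e+00  6.19973107e-04
  1.50296624e+00 -7.34114826e-01]
{'vfov': 64.02097718388606, 'cx': 325.1636178241669, 'cy': 245.9026385521832, 'cam_to_world': [[1.0, -0.0041, -0.0007, 0.438], [0.0041, 0.9518, 0.3066, -0.1544], [-0.0006, -0.3066, 0.9519, 0.4531], [0.0, 0.0, 0.0, 1.0]]}
```

View pics/w1.png

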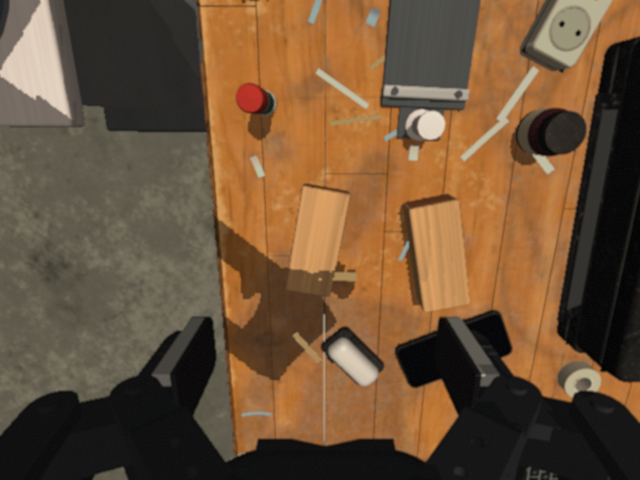

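The wrist view shows board24 at (320,240), with a thin side face, and board40 at (440,253), with a thick left side face. The gauge head is at (429,124). Next I'll take views over the bed and mat, and over the rack.

Emit:
arm_command([
  [0.4, 0.1, 0],
  [0.4, 0.1, 0],
  [0.4, 0.1, 0],
  [0.4, 0.1, 0],
  [0.34, 0.1, 0],
], yaw=[0, 0, 0, 0, 0], jaw=[85, 85, 85, 85, 85])

```text
t: 3.28
eef_pos: [0.4959, -0.0023, 0.3306]
eef_rot: [0.0, 0.708, 0.706, -0.0]
force: [1.2, -0.3, -0.1]
grip_width: 0.0852
finger_force: 0.0
```

```bash
python3 - <<'E'
from h import *
p=camera_params("wrist");im=read_camera("wrist");cv2.imwrite("pics/w2.png",im);print(read_state()['eef_pos'])
np.save("w2.npy",p,allow_pickle=True)
E
```

```text
[0.49659122 0.00169094 0.33061534]
```

Emit:
arm_command([
  [0.4, -0.04, 0],
  [0.4, -0.04, 0],
  [0.4, -0.04, 0],
  [0.4, -0.04, 0],
  [0.3, -0.02, 0],
], yaw=[0, 0, 0, 0, 0], jaw=[85, 85, 85, 85, 85])

```text
t: 3.95
eef_pos: [0.4745, 0.2257, 0.3305]
eef_rot: [0.0, 0.708, 0.707, -0.0]
force: [0.4, 0.5, -0.6]
grip_width: 0.0853
finger_force: 0.0
```

```bash
python3 - <<'E'
from h import *
p=camera_params("wrist");im=read_camera("wrist");cv2.imwrite("pics/w3.png",im);print(read_state()['eef_pos'])
np.save("w3.npy",p,allow_pickle=True)
cv2.imwrite("pics/m23.png",np.hstack([cv2.imread("pics/w2.png")[:430,150:550],im[:430,150:550]]))
E
```

```text
[0.47392414 0.22889179 0.33048232]
```

View pics/m23.png

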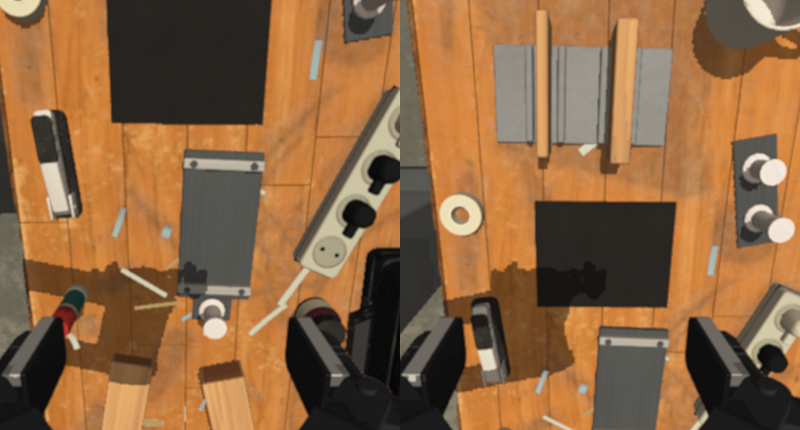

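Left panel (w2) shows the bed at about (221,225), the gauge head at (214,327) and the mat above. Right panel (w3) shows the thin board standing in the near slot (541,87) and the thick one in the far slot (622,90). I'll triangulate the gauge and fit the boards.

```bash
cat >> h.py <<'E'
def ld(i): return cv2.imread(f"pics/w{i}.png"),np.load(f"w{i}.npy",allow_pickle=True).item()
def tri(obs):
    A=np.zeros((3,3));b=np.zeros(3)
    for uv,p in obs:
        o=np.array(p['cam_to_world'])[:3,3];d=ray("",uv,0,p)-o;d/=np.linalg.norm(d);M=np.eye(3)-np.outer(d,d);A+=M;b+=M@o
    return np.linalg.solve(A,b)
def blob(m,seed,r):
    k=np.zeros_like(m);x,y=seed;k[max(0,y-r):y+r,max(0,x-r):x+r]=255;m=m&k
    n,l,st,c=cv2.connectedComponentsWithStats(m);i=min(range(1,n),key=lambda i:np.hypot(*(c[i]-seed))-(1e-2*st[i][4]));return (l==i).astype(np.uint8)*255,c[i],st[i]
E
python3 - <<'E'
from h import *
def white(im):
    return ((im.min(2)>200)*255).astype(np.uint8)
obs=[]
for i,s in((1,(429,124)),(2,(364,327))):
    im,p=ld(i);m,c,st=blob(white(im),s,25);print(i,c,st);obs.append((c,p))
print("gauge",tri(obs))
# board in w1 tops: k-means-free: print HSV samples
im,p=ld(1);h=cv2.cvtColor(im,cv2.COLOR_BGR2HSV)
for uv in((325,220),(440,230),(412,250),(375,230),(280,240),(297,230)):print(uv,im[uv[1],uv[0]],h[uv[1],uv[0]])
im,p=ld(2);h=cv2.cvtColor(im,cv2.COLOR_BGR2HSV)
for uv in((370,220),(300,60),(310,230)):print(uv,im[uv[1],uv[0]],h[uv[1],uv[0]])
im,p=ld(3)
for uv in((290,90),(370,90),(380,90),(275,90)):print(uv,im[uv[1],uv[0]])
a=cv2.imread("pics/w1.png")[90:330,270:490];b=cv2.imread("pics/w3.png")[0:190,230:440]
cv2.imwrite("pics/m5.png",np.hstack([cv2.resize(a,(550,600),interpolation=2)]))
E
```

```text
1 [437.28571429 115.57142857] [433 113   9   8  14]
2 [364.77210884 328.06122449] [355 319  21  18 294]
gauge [ 0.54301319 -0.14754985  0.06694268]
(325, 220) [ 97 155 213] [ 15 139 213]
(440, 230) [ 87 140 192] [ 15 139 192]
(412, 250) [30 48 65] [ 15 137  65]
(375, 230) [ 53 110 176] [ 14 178 176]
(280, 240) [ 60 115 179] [ 14 170 179]
(297, 230) [ 96 153 209] [ 15 138 209]
(370, 220) [81 86 87] [25 18 87]
(300, 60) [32 36 40] [15 51 40]
(310, 230) [ 66 117 178] [ 14 160 178]
(290, 90) [108 171 228]
(370, 90) [102 161 220]
(380, 90) [107 169 226]
(275, 90) [119 126 130]
```

View pics/m5.png

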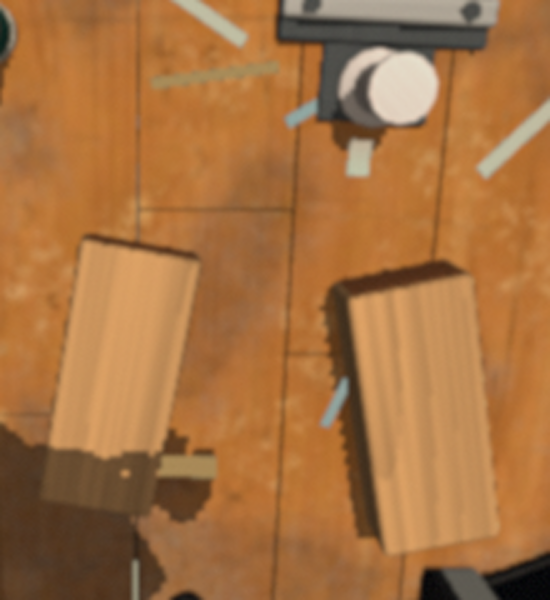

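```bash
cat >> h.py <<'E'
def rect(n,c,z,p=None):
    P=np.array([ray(n,u,z,p)[:2] for u in c]);r=cv2.minAreaRect((P*1000).astype(np.float32));return P.mean(0).round(4),np.array(r[1]).round(1),P.round(4).tolist()
E
python3 - <<'E'
from h import *
u=lambda c:[((x+.5)/2.5-.5+270,(y+.5)/2.5-.5+90) for x,y in c]
im1,p1=ld(1);im2,p2=ld(2)
b24=u([(84,237),(199,258),(157,515),(42,498)]);b40=u([(348,292),(471,273),(498,533),(388,553)])
for nm,b,zs in(("near",b24,(.024,.040)),("far",b40,(.024,.040))):
    for z in zs:
        c,s,P=rect("",b,z,p1);P=np.array(P);a=(P[0]+P[1]-P[2]-P[3]);print(nm,z,c,s,"len-axis dev from +y (deg, + = toward +x)",np.degrees(np.arctan2(a[0],a[1])).round(1))
g1=u([(404,88)])[0]
print("gauge",tri([(g1,p1),((364.8,328),p2)]))
for z in(.044,.052,.060):print(z,ray("",g1,z,p1)[:2],ray("",(364.8,328),z,p2)[:2])
S=cv2.cvtColor(im2,cv2.COLOR_BGR2HSV)[...,1];m=(S<80)
L=[];Rr=[]
for v in range(170,262,6):
    x=np.where(m[v,320:430])[0]+320;L.append((x[0]-.5,v));Rr.append((x[-1]+.5,v))
f=lambda A:np.array([ray("",a,.008,p2)[:2] for a in A])
l,r=f(L),f(Rr);print("L fit",np.polyfit(l[:,1],l[:,0],1),"R",np.polyfit(r[:,1],r[:,0],1),np.median(l[:,0]),np.median(r[:,0]),l[:,1].mean())
for cx in(350,360,375,390,400):
    y=np.where(m[135:310,cx])[0]+135;print(cx,y[0],y[-1],ray("",(cx,y[0]-.5),.016,p2)[:2].round(4),ray("",(cx,y[-1]+.5),.016,p2)[:2].round(4))
E
```

```text
near 0.024 [ 0.4294 -0.2888] [129.1  56.8] len-axis dev from +y (deg, + = toward +x) 8.9
near 0.04 [ 0.4298 -0.2838] [124.3  54.7] len-axis dev from +y (deg, + = toward +x) 8.9
far 0.024 [ 0.5749 -0.306 ] [ 55.6 135.1] len-axis dev from +y (deg, + = toward +x) -12.3
far 0.04 [ 0.5698 -0.3003] [ 53.5 130. ] len-axis dev from +y (deg, + = toward +x) -12.3
gauge [ 0.54368822 -0.15645179  0.05049742]
0.044 [ 0.54561174 -0.15653757] [ 0.54422793 -0.16012235]
0.052 [ 0.54350735 -0.15649618] [ 0.54330912 -0.15550136]
0.06 [ 0.54140295 -0.15645479] [ 0.54239031 -0.15088038]
L fit [0.06152847 0.50489735] R [0.06248351 0.5958157 ] 0.50370571128104 0.5933850287863793 -0.030001391029792164
350 151 309 [0.5244 0.0458] [ 0.5279 -0.1498]
360 151 309 [0.5355 0.0458] [ 0.5406 -0.1499]
375 152 309 [0.5522 0.0447] [ 0.5596 -0.1499]
390 152 298 [0.5688 0.0447] [ 0.5778 -0.1346]
400 153 293 [0.58   0.0436] [ 0.5899 -0.1278]
```

Both views agree on the gauge post's position at a height of about 51 mm, so it is the 52 mm post. With the 8 mm plate, that needs 44 mm of boards, which is **board24 + board20**. Board24 is the near flat board: its fit is 129×57 mm at z=24, centre (0.429,-0.289), turned 8.9°. Board20 is the thick one in the far slot. The 40 mm board is the far one, 130×53.5 mm at z=40. I'll grasp board24 now.

Emit:
arm_command([
  [-0.43, -0.0375, 0.15],
  [-0.43, -0.0375, 0.15],
  [-0.43, -0.0375, 0.15],
  [-0.43, -0.0375, 0.15],
  [-0.43, -0.0375, 0.15],
], yaw=[0, 0, 0, 0, 0], jaw=[85, 85, 85, 85, 85])

```text
t: 4.62
eef_pos: [0.4511, -0.0356, 0.2401]
eef_rot: [0.0, 0.708, 0.706, -0.0]
force: [0.1, 0.4, -1.2]
grip_width: 0.0847
finger_force: 0.0
```

Emit:
arm_command([
  [-0.43, -0.0375, 0.15],
  [-0.43, -0.0375, 0.15],
  [-0.43, -0.0375, 0.15],
  [-0.43, -0.0375, 0.15],
  [-0.43, -0.0375, 0.15],
], yaw=[0, 0, 0, 0, 0], jaw=[85, 85, 85, 85, 85])

```text
t: 5.25
eef_pos: [0.4277, -0.2936, 0.1501]
eef_rot: [0.0, 0.708, 0.706, -0.0]
force: [0.6, -0.4, -0.4]
grip_width: 0.0853
finger_force: 0.0
```

Emit:
arm_command([
  [0, 0, 0],
  [0, 0, 0],
  [0, 0, 0],
  [0, 0, 0],
  [0, 0, 0],
], yaw=[0.026, 0.026, 0.026, 0.026, 0], jaw=[85, 85, 85, 85, 85])

```text
t: 5.88
eef_pos: [0.4282, -0.2916, 0.1505]
eef_rot: [-0.0, 0.761, 0.649, -0.0]
force: [-0.2, 0.3, -0.3]
grip_width: 0.0847
finger_force: 0.0
```

```bash
python3 - <<'E'
from h import *
s=read_state();p=camera_params("wrist");im=read_camera("wrist");cv2.imwrite("pics/w4.png",im);np.save("w4.npy",p,allow_pickle=True)
x=rot(s['eef_rot']).as_matrix()[:,0];print(s['eef_pos'],np.degrees(np.arctan2(x[1],x[0])))
# project board outline as estimated
c=np.array([.4294,-.2888]);a=np.radians(90-8.9);l=np.array([np.cos(a),np.sin(a)]);w=np.array([l[1],-l[0]])
P=[proj("",[*(c+i*.065*l+j*.028*w),.024],p) for i,j in((1,-1),(1,1),(-1,1),(-1,-1))]
cv2.polylines(im,[np.int32(P)],True,(0,255,0),1);cv2.imwrite("pics/w4o.png",im)
E
```

```text
[ 0.42818768 -0.29159302  0.1505099 ] 80.95957871268848
```

View pics/w4o.png

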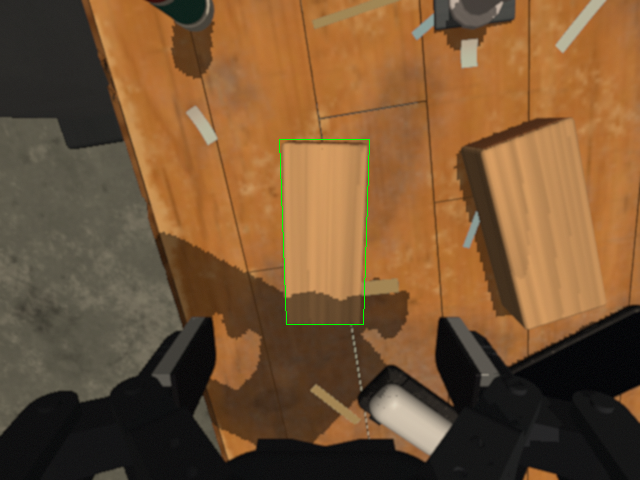

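The overlay matches board24's outline to within about 1 mm, at (285..368,140..324), so the grasp is centred. Next I'll descend, close and lift.

Emit:
arm_command([
  [0.01, 0.01, 0.35],
  [0, 0, 0.35],
  [0, 0, 0.25],
  [0, 0, 0.1],
  [0, 0, 0],
], yaw=[0, 0, 0, 0, 0], jaw=[85, 85, 85, 85, 70])

```text
t: 6.55
eef_pos: [0.4303, -0.2895, 0.0244]
eef_rot: [-0.001, 0.76, 0.65, -0.0]
force: [-0.4, -0.4, 0.1]
grip_width: 0.0707
finger_force: 0.0
```

Emit:
arm_command([
  [0, 0, 0],
  [0, 0, 0],
  [0, 0, 0],
  [0, 0, 0],
  [0, 0, 0],
], yaw=[0, 0, 0, 0, 0], jaw=[50, 50, 50, 50, 50])

```text
t: 7.18
eef_pos: [0.4316, -0.2906, 0.0263]
eef_rot: [0.002, 0.76, 0.65, -0.0]
force: [-0.0, -0.3, 6.5]
grip_width: 0.0548
finger_force: 64.7
```

Emit:
arm_command([
  [0, 0, -0.1],
  [0, 0, -0.25],
  [0, 0, -0.35],
  [0, 0, -0.35],
  [0, 0, 0],
], yaw=[0, 0, 0, 0, -0.0623], jaw=[50, 50, 50, 50, 50])

```text
t: 7.8
eef_pos: [0.4325, -0.2913, 0.1554]
eef_rot: [0.004, 0.728, 0.685, 0.0]
force: [-1.1, -0.9, -1.7]
grip_width: 0.0542
finger_force: 63.8
```

Emit:
arm_command([
  [0.3, 0.122, 0],
  [0.36, 0.147, 0],
  [0.36, 0.147, 0],
  [0.36, 0.147, 0],
  [0.36, 0.147, 0],
], yaw=[0, 0, 0, 0, 0], jaw=[50, 50, 50, 50, 50])

```text
t: 8.43
eef_pos: [0.5292, -0.0849, 0.1514]
eef_rot: [0.0, 0.729, 0.684, 0.0]
force: [-0.1, -0.2, -1.2]
grip_width: 0.0548
finger_force: 63.8
```

Emit:
arm_command([
  [0.24, 0.098, 0],
  [0.103, 0.043, 0],
  [0, 0, 0],
  [0, 0, 0],
  [0, 0, 0],
], yaw=[0, 0, 0, 0, 0], jaw=[50, 50, 50, 50, 50])

```text
t: 9.05
eef_pos: [0.548, -0.0476, 0.1507]
eef_rot: [-0.0, 0.73, 0.684, -0.0]
force: [0.0, -0.5, -1.2]
grip_width: 0.0546
finger_force: 63.8
```

```bash
python3 - <<'E'
from h import *
s=read_state();p=camera_params("wrist");im=read_camera("wrist");cv2.imwrite("pics/w5.png",im);np.save("w5.npy",p,allow_pickle=True)
x=rot(s['eef_rot']).as_matrix()[:,0];a=np.arctan2(x[1],x[0]);print(s['eef_pos'],np.degrees(a),s['grip_width'],s['force'])
def box(c,a,L,W,z,col):
    l=np.array([np.cos(a),np.sin(a)]);w=np.array([l[1],-l[0]])
    P=[proj("",[*(c+i*L/2*l+j*W/2*w),z],p) for i,j in((1,-1),(1,1),(-1,1),(-1,-1))];cv2.polylines(im,[np.int32(np.round(P))],True,col,1)
b=np.radians(86.45);c=np.array([.549,-.0465])
box(c,b,.184,.092,.008,(0,255,0));box(c,b,.142,.092,.008,(0,255,255))
l=np.array([np.cos(a),np.sin(a)]);box(s['eef_pos'][:2]+.001*l,a,.13,.056,s['eef_pos'][2]-.002,(255,0,0))
cv2.imwrite("pics/w5o.png",im)
E
```

```text
[ 0.54796107 -0.04756824  0.15071109] 86.29711256944887 0.05459041129069453 [ 0.01318909 -0.48858715 -1.2413747 ]
```

View pics/w5o.png

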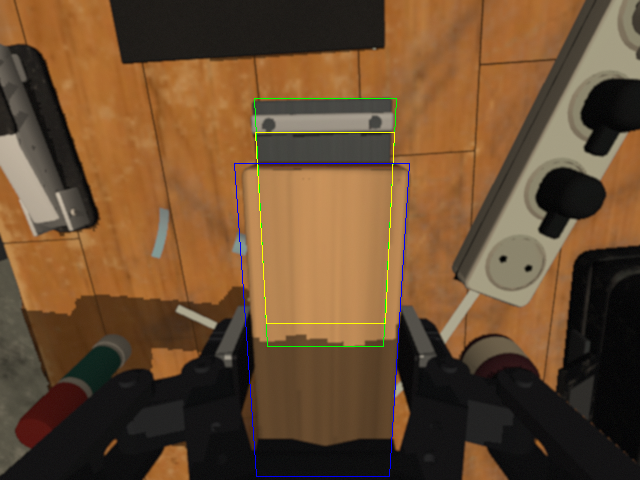

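The overlay matches the bed's edges and inner lip at (255..396,98..132), and the held board is centred over it. I'll lower it.

Emit:
arm_command([
  [0, 0.008, 0.3],
  [0, 0, 0.3],
  [0, 0, 0.2],
  [0, 0, 0.08],
  [0, 0, 0],
], yaw=[0, 0, 0, 0, 0], jaw=[50, 50, 50, 50, 50])

```text
t: 9.72
eef_pos: [0.5491, -0.0468, 0.0449]
eef_rot: [-0.0, 0.729, 0.684, -0.0]
force: [-0.2, -0.7, -0.8]
grip_width: 0.0543
finger_force: 63.7
```

Emit:
arm_command([
  [0, 0, 0.02],
  [0, 0, 0.02],
  [0, 0, 0.02],
  [0, 0, 0.01],
  [0, 0, 0],
], yaw=[0, 0, 0, 0, 0], jaw=[50, 50, 50, 50, 50])

```text
t: 10.35
eef_pos: [0.5492, -0.0464, 0.0366]
eef_rot: [-0.0, 0.729, 0.684, -0.0]
force: [-0.9, -0.5, -0.8]
grip_width: 0.0542
finger_force: 63.7
```

Emit:
arm_command([
  [0, 0, 0.01],
  [0, 0, 0.01],
  [0, 0, 0.005],
  [0, 0, 0],
  [0, 0, 0],
], yaw=[0, 0, 0, 0, 0], jaw=[50, 50, 50, 50, 50])

```text
t: 10.98
eef_pos: [0.5494, -0.0465, 0.0344]
eef_rot: [0.0, 0.729, 0.685, -0.0]
force: [-3.0, 0.8, 6.0]
grip_width: 0.0548
finger_force: 64.5
```

Emit:
arm_command([
  [0, 0, 0],
  [0, 0, 0],
  [0, 0, 0],
  [0, 0, 0],
  [0, 0, -0.15],
], yaw=[0, 0, 0, 0, 0], jaw=[60, 70, 78, 78, 78])

```text
t: 11.6
eef_pos: [0.548, -0.0462, 0.051]
eef_rot: [-0.001, 0.729, 0.684, -0.001]
force: [0.3, 0.7, 0.4]
grip_width: 0.0781
finger_force: 0.0
```

Emit:
arm_command([
  [0, 0, -0.35],
  [0, 0, -0.4],
  [0, 0, -0.45],
  [0.3, -0.03, 0],
  [0.44, -0.04, 0],
], yaw=[0, 0, -0.043, 0, 0], jaw=[78, 78, 60, 50, 50])

```text
t: 12.22
eef_pos: [0.5417, 0.0421, 0.1984]
eef_rot: [0.002, 0.708, 0.707, 0.001]
force: [0.7, 0.4, -0.6]
grip_width: 0.05
finger_force: 0.0
```

Emit:
arm_command([
  [0.44, -0.04, 0],
  [0.44, -0.04, 0],
  [0.44, -0.04, 0],
  [0.44, -0.04, 0],
  [0.14, -0.01, 0],
], yaw=[0, 0, 0, 0, 0], jaw=[50, 50, 50, 50, 50])

```text
t: 12.85
eef_pos: [0.5194, 0.2731, 0.1971]
eef_rot: [0.0, 0.705, 0.709, 0.001]
force: [-0.2, 0.1, 0.1]
grip_width: 0.0499
finger_force: 0.0
```

Emit:
arm_command([
  [0, 0, 0],
  [0, 0, 0],
  [0, 0, 0],
  [0, 0, 0],
  [0, 0, 0],
], yaw=[0, 0, 0, 0, 0], jaw=[50, 50, 50, 50, 50])

```text
t: 13.48
eef_pos: [0.5202, 0.2697, 0.1957]
eef_rot: [-0.0, 0.707, 0.707, -0.0]
force: [0.4, 0.8, -0.3]
grip_width: 0.0501
finger_force: 0.0
```

```bash
python3 - <<'E'
from h import *
s=read_state();p=camera_params("wrist");im=read_camera("wrist");cv2.imwrite("pics/w6.png",im);np.save("w6.npy",p,allow_pickle=True)
x=rot(s['eef_rot']).as_matrix()[:,0];a=np.arctan2(x[1],x[0]);print(s['eef_pos'],np.degrees(a),s['t'])
t=read_camera("top");cv2.imwrite("pics/top6.png",t)
cv2.imwrite("pics/m6.png",np.hstack([im[:480,100:560],cv2.resize(t[215:275,310:410],None,fx=3.3,fy=8)[:480,:330] if 0 else cv2.copyMakeBorder(cv2.resize(t[210:275,310:410],None,fx=3.3,fy=3.3),0,480-214,0,0,0)]))
E
```

```text
[0.52020657 0.26967899 0.19569665] 90.02958023511118 13.475
```

View pics/m6.png

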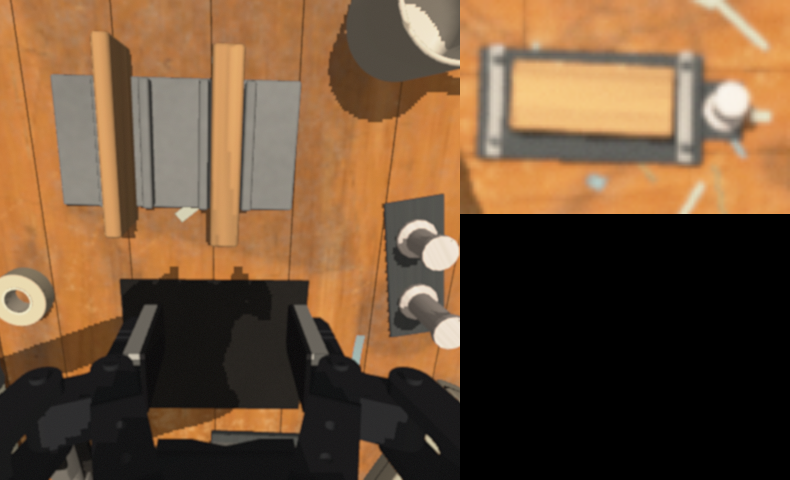

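Left panel: board20's top edge runs (214,44)–(244,44) down to (237,245)–(210,245), and board12's is narrower at about (107,135). Right panel: board24 lies squared in the bed between the lips.

```bash
python3 - <<'E'
from h import *
im,p=ld(6)
for q in ([(214,44),(244,44),(237,245),(210,245)],[(92,32),(109,33),(121,236),(105,236)]):
    q=[(x+100,y) for x,y in q];c,s,P=rect("",q,.062,p);P=np.array(P);a=P[0]+P[1]-P[2]-P[3];print(c,s,np.degrees(np.arctan2(a[0],a[1])),P)
q=[(120,280),(307,280),(297,407)];print([ray("",(x+100,y),.003,p).round(4) for x,y in q])
E
```

```text
[0.5218 0.3293] [127.1  18.9] 1.5609915426912349 [[0.5145 0.3926]
 [0.5325 0.3926]
 [0.5295 0.266 ]
 [0.5106 0.266 ]]
[0.445  0.3356] [126.6  11.1] 1.7466963212725022 [[0.4419 0.399 ]
 [0.452  0.3985]
 [0.4487 0.2725]
 [0.4375 0.2725]]
[array([0.4277, 0.2143, 0.003 ]), array([0.594 , 0.2144, 0.003 ]), array([0.593 , 0.0772, 0.003 ])]
```

Emit:
arm_command([
  [0.25, 0.013, 0],
  [0.25, 0, 0],
  [0, 0, 0.2],
  [0, 0, 0.35],
  [0, 0, 0.3],
], yaw=[0, 0, 0.0187, 0, 0], jaw=[50, 50, 50, 50, 50])

```text
t: 14.2
eef_pos: [0.5212, 0.3303, 0.0924]
eef_rot: [-0.0, 0.716, 0.698, -0.0]
force: [0.0, 0.3, 0.4]
grip_width: 0.05
finger_force: 0.0
```

Emit:
arm_command([
  [0, 0, 0.22],
  [0, 0, 0.086],
  [0, 0, 0],
  [0, 0, 0],
  [0, 0, 0],
], yaw=[0, 0, 0, 0, 0], jaw=[50, 50, 50, 35, 25])

```text
t: 14.82
eef_pos: [0.5224, 0.3306, 0.0584]
eef_rot: [0.0, 0.716, 0.698, 0.001]
force: [-0.6, 0.5, 0.2]
grip_width: 0.0251
finger_force: 0.0
```

Emit:
arm_command([
  [0, 0, 0],
  [0, 0, 0],
  [0, 0, 0],
  [0, 0, 0],
  [0, 0, 0],
], yaw=[0, 0, 0, 0, 0], jaw=[15, 15, 15, 15, 15])

```text
t: 15.45
eef_pos: [0.5222, 0.3306, 0.0582]
eef_rot: [0.0, 0.716, 0.698, 0.001]
force: [-2.0, -0.4, 6.0]
grip_width: 0.0189
finger_force: 59.3
```

Emit:
arm_command([
  [0, 0, -0.12],
  [0, 0, -0.25],
  [0, 0, -0.25],
  [-0.2, 0.035, 0],
  [-0.33, 0.057, 0],
], yaw=[0, 0, 0, 0, 0], jaw=[15, 15, 15, 15, 15])

```text
t: 16.08
eef_pos: [0.531, 0.2667, 0.1327]
eef_rot: [0.0, 0.716, 0.698, 0.001]
force: [0.3, 0.6, -1.6]
grip_width: 0.0186
finger_force: 58.7
```

Emit:
arm_command([
  [-0.34, 0.058, 0],
  [-0.34, 0.058, 0],
  [-0.24, 0.042, 0],
  [-0.08, 0.016, 0.1],
  [0, 0, 0.25],
], yaw=[0, 0, 0, 0, 0], jaw=[15, 15, 15, 15, 15])

```text
t: 16.7
eef_pos: [0.5501, 0.1455, 0.0904]
eef_rot: [0.001, 0.717, 0.697, 0.002]
force: [-0.1, 0.4, -0.9]
grip_width: 0.019
finger_force: 58.7
```

Emit:
arm_command([
  [0, 0, 0.16],
  [0, 0, 0.06],
  [0, 0, 0.03],
  [0, 0, 0],
  [0, 0, 0],
], yaw=[0, 0, 0, 0, 0], jaw=[15, 15, 15, 15, 15])

```text
t: 17.32
eef_pos: [0.5491, 0.146, 0.0602]
eef_rot: [0.0, 0.716, 0.698, 0.001]
force: [0.1, -0.6, -0.5]
grip_width: 0.0188
finger_force: 58.7
```

Emit:
arm_command([
  [0, 0, 0.015],
  [0, 0, 0.015],
  [0, 0, 0.01],
  [0, 0, 0],
  [0, 0, 0],
], yaw=[0, 0, 0, 0, 0], jaw=[15, 15, 15, 15, 15])

```text
t: 17.95
eef_pos: [0.5486, 0.1458, 0.0553]
eef_rot: [0.0, 0.716, 0.698, -0.0]
force: [-1.8, 0.7, 6.2]
grip_width: 0.019
finger_force: 59.5
```

Emit:
arm_command([
  [0, 0, 0],
  [0, 0, 0],
  [0, 0, 0],
  [0, 0, 0],
  [0, 0, -0.1],
], yaw=[0, 0, 0, 0, 0], jaw=[24, 32, 40, 46, 46])

```text
t: 18.58
eef_pos: [0.5476, 0.1458, 0.066]
eef_rot: [-0.001, 0.716, 0.698, -0.001]
force: [1.0, -0.8, -0.1]
grip_width: 0.0462
finger_force: 0.0
```

Emit:
arm_command([
  [0, 0, -0.25],
  [0, 0, -0.27],
  [0, 0.15, 0],
  [0, 0.35, 0],
  [0, 0, 0],
], yaw=[0, 0, 0, 0, 0], jaw=[46, 46, 30, 10, 0])

```text
t: 19.2
eef_pos: [0.611, 0.1438, 0.1302]
eef_rot: [0.001, 0.717, 0.697, 0.001]
force: [-0.3, 0.1, -0.0]
grip_width: 0.0002
finger_force: 0.0
```

Emit:
arm_command([
  [0, 0, 0],
  [0, 0, 0.1],
  [0, 0, 0.2],
  [0, 0, 0.14],
  [0, 0, 0],
], yaw=[0, 0, 0, 0, 0], jaw=[0, 0, 0, 0, 0])

```text
t: 19.82
eef_pos: [0.6066, 0.1443, 0.074]
eef_rot: [-0.001, 0.716, 0.698, -0.002]
force: [0.3, 0.3, 0.2]
grip_width: -0.0
finger_force: 0.0
```

Emit:
arm_command([
  [0, -0.07, 0],
  [0, -0.07, 0],
  [0, -0.07, 0],
  [0, -0.07, 0],
  [0, -0.05, 0],
], yaw=[0, 0, 0, 0, 0], jaw=[0, 0, 0, 0, 0])

```text
t: 20.45
eef_pos: [0.5683, 0.1454, 0.0763]
eef_rot: [0.0, 0.716, 0.698, 0.0]
force: [0.7, -0.2, -0.0]
grip_width: 0.0001
finger_force: 0.0
```

Emit:
arm_command([
  [0, -0.05, 0],
  [0, -0.05, 0],
  [0, -0.05, 0],
  [0, -0.05, 0],
  [0, 0, 0],
], yaw=[0, 0, 0, 0, 0], jaw=[0, 0, 0, 0, 0])

```text
t: 21.08
eef_pos: [0.5444, 0.146, 0.0761]
eef_rot: [-0.0, 0.716, 0.698, -0.0]
force: [0.6, 0.5, -0.4]
grip_width: -0.0001
finger_force: 0.0
```

```bash
python3 - <<'E'
from h import *
t=read_camera("top");cv2.imwrite("pics/top7.png",t);im=read_camera("scene");cv2.imwrite("pics/sc7.png",im)
a=cv2.imread("pics/scene0.png")
# wood-coloured pixels lying on the mat area, scene & top
for n,f,z in(("top",t,.023),("scene",im,.023)):
    h=cv2.cvtColor(f,cv2.COLOR_BGR2HSV);m=((h[...,0]>8)&(h[...,0]<22)&(h[...,1]>90)&(h[...,2]>90)).astype(np.uint8)*255
    poly=np.int32([proj(n,[x,y,.003]) for x,y in((.43,.08),(.592,.08),(.592,.212),(.43,.212))]);k=np.zeros_like(m);cv2.fillPoly(k,[poly],255);m&=k
    ys,xs=np.where(m);
    if len(xs):
        P=np.array([ray(n,(x,y),z)[:2] for x,y in zip(xs,ys)]);print(n,len(xs),P.mean(0),cv2.minAreaRect((P*1000).astype(np.float32)))
E
```

```text
top 249 [0.53723995 0.14869278] ((545.4077758789062, 146.69244384765625), (131.0571746826172, 86.89214324951172), 89.66645050048828)
scene 635 [0.51518997 0.15273709] ((493.0915832519531, 145.97718811035156), (109.55400848388672, 128.5001220703125), 0.04366806522011757)
```

Emit:
arm_command([
  [0, 0, -0.2],
  [0, 0, -0.3],
  [0, 0, -0.25],
  [0, -0.2, 0],
  [0, 0, 0],
], yaw=[0, 0, 0, 0, 0], jaw=[0, 30, 60, 85, 85])

```text
t: 21.8
eef_pos: [0.5202, 0.1467, 0.1664]
eef_rot: [-0.0, 0.716, 0.698, -0.0]
force: [-0.3, -0.6, -0.1]
grip_width: 0.0723
finger_force: 0.0
```

Emit:
arm_command([
  [0, 0, 0],
  [0, 0, 0],
  [0, 0, 0],
  [0, 0, 0],
  [0, 0, 0],
], yaw=[0, 0, 0, 0, 0], jaw=[85, 85, 85, 85, 85])

```text
t: 22.42
eef_pos: [0.5209, 0.1466, 0.1661]
eef_rot: [-0.0, 0.716, 0.698, -0.0]
force: [0.4, 0.6, -0.9]
grip_width: 0.0852
finger_force: 0.0
```

```bash
python3 - <<'E'
from h import *
s=read_state();p=camera_params("wrist");im=read_camera("wrist");cv2.imwrite("pics/w8.png",im);np.save("w8.npy",p,allow_pickle=True)
x=rot(s['eef_rot']).as_matrix()[:,0];print(s['eef_pos'],np.degrees(np.arctan2(x[1],x[0])))
h=cv2.cvtColor(im,cv2.COLOR_BGR2HSV);m=((h[...,0]>8)&(h[...,0]<22)&(h[...,1]>90)&(h[...,2]>60)).astype(np.uint8)*255
poly=np.int32([proj("",[a,b,.003],p) for a,b in((.432,.082),(.588,.082),(.588,.21),(.432,.21))]);print(poly.tolist());k=np.zeros_like(m);cv2.fillPoly(k,[poly],255);m&=k
m=cv2.morphologyEx(m,cv2.MORPH_OPEN,np.ones((5,5)))
n,l,st,c=cv2.connectedComponentsWithStats(m);print(st[1:],c[1:])
i=1+np.argmax(st[1:,4]);r=cv2.minAreaRect(cv2.findNonZero((l==i).astype(np.uint8)));q=cv2.boxPoints(r);print(q)
for z in(.023,.059):
    c,sz,P=rect("",q,z,p);print(z,c,sz,np.array(P))
E
```

```text
[0.52094454 0.14659284 0.16606125] 88.47782608532486
[[218, 307], [407, 302], [414, 141], [198, 147]]
[[  266   144    84   162 12810]] [[308.43411397 222.63786105]]
[[266. 144.]
 [349. 144.]
 [349. 305.]
 [266. 305.]]
0.023 [0.5094 0.1516] [119.3  63.6] [[0.4841 0.212 ]
 [0.5397 0.2105]
 [0.5387 0.0912]
 [0.4752 0.0928]]
0.059 [0.5114 0.1616] [103.2  54.9] [[0.4895 0.2137]
 [0.5376 0.2125]
 [0.5368 0.1093]
 [0.4818 0.1107]]
```

```bash
python3 - <<'E'
from h import *
im,p=ld(8);h=cv2.cvtColor(im,cv2.COLOR_BGR2HSV).astype(int)
for v in range(120,345,5): print(v,h[v,308,1:],end=' ')
print()
m=(h[...,2]>70)&(h[...,1]>90)
for v in(150,170,190,210,230,250,270,290):
    x=np.where(m[v,230:400])[0]+230;print(v,x[0],x[-1],ray("",(x[0]-.5,v),.023,p)[:2].round(4),ray("",(x[-1]+.5,v),.023,p)[:2].round(4))
E
```

```text
120 [173 199] 125 [176 200] 130 [175 201] 135 [182 186] 140 [38 40] 145 [155 120] 150 [137 220] 155 [137 207] 160 [137 208] 165 [136 208] 170 [137 209] 175 [138 210] 180 [137 209] 185 [137 210] 190 [137 211] 195 [138 212] 200 [137 212] 205 [138 213] 210 [139 207] 215 [137 208] 220 [139 209] 225 [138 210] 230 [138 210] 235 [137 212] 240 [137 212] 245 [138 213] 250 [136 213] 255 [138 214] 260 [139 215] 265 [138 214] 270 [137 217] 275 [137 217] 280 [137 217] 285 [137 219] 290 [134 114] 295 [137 115] 300 [132 116] 305 [136 116] 310 [136 116] 315 [133 115] 320 [177 108] 325 [173 109] 330 [171 109] 335 [166 109] 340 [161 111] 
150 266 349 [0.4834 0.2081] [0.54   0.2066]
170 267 349 [0.4831 0.1948] [0.5399 0.1933]
190 268 348 [0.4828 0.1811] [0.5391 0.1796]
210 269 348 [0.4825 0.1669] [0.539  0.1654]
230 270 348 [0.4821 0.1522] [0.5388 0.1507]
250 271 347 [0.4818 0.1371] [0.538  0.1356]
270 271 347 [0.4807 0.1215] [0.5378 0.1199]
290 273 346 [0.481  0.1052] [0.5369 0.1037]
```

Board20 lies flat on the mat: centre about (0.5105,0.145), width 56 mm, turned 1.6°. I'll grasp it across its width.

Emit:
arm_command([
  [-0.01, -0.087, 0.1],
  [0, 0, 0.3],
  [0, 0, 0.35],
  [0, 0, 0.25],
  [0, 0, 0.13],
], yaw=[0, 0, 0, 0, 0], jaw=[85, 85, 85, 85, 85])

```text
t: 23.1
eef_pos: [0.5082, 0.1456, 0.0282]
eef_rot: [-0.001, 0.716, 0.698, -0.001]
force: [-0.5, 0.1, 0.4]
grip_width: 0.0852
finger_force: 0.0
```

Emit:
arm_command([
  [0, 0, 0],
  [0, 0, 0],
  [0, 0, 0],
  [0, 0, 0],
  [0, 0, 0],
], yaw=[0, 0, 0, 0, 0], jaw=[70, 60, 50, 50, 50])

```text
t: 23.72
eef_pos: [0.5117, 0.1458, 0.0324]
eef_rot: [0.001, 0.716, 0.698, 0.001]
force: [-1.9, -0.5, 7.0]
grip_width: 0.0538
finger_force: 63.6
```

Emit:
arm_command([
  [0, 0, 0],
  [0, 0, -0.1],
  [0, 0, -0.25],
  [0, 0, -0.35],
  [0, 0, -0.35],
], yaw=[0, 0, 0, 0, 0.0215], jaw=[50, 50, 50, 50, 50])

```text
t: 24.35
eef_pos: [0.5104, 0.1456, 0.1587]
eef_rot: [0.0, 0.728, 0.686, 0.0]
force: [1.2, 0.6, -1.0]
grip_width: 0.0538
finger_force: 63.3
```

Emit:
arm_command([
  [-0.25, 0.067, 0],
  [-0.4, 0.108, 0],
  [-0.42, 0.113, 0],
  [-0.3, 0.081, 0],
  [-0.195, 0.052, 0],
], yaw=[0.002, 0, 0, 0, 0], jaw=[50, 50, 50, 50, 50])

```text
t: 24.98
eef_pos: [0.5498, -0.0469, 0.1577]
eef_rot: [0.001, 0.729, 0.684, 0.0]
force: [-0.4, 0.3, -0.3]
grip_width: 0.0537
finger_force: 63.3
```

Emit:
arm_command([
  [0, 0, 0.15],
  [0, 0, 0.25],
  [0, 0, 0.2],
  [0, 0, 0.1],
  [0, 0, 0],
], yaw=[0, 0, 0, 0, 0], jaw=[50, 50, 50, 50, 50])

```text
t: 25.6
eef_pos: [0.5485, -0.0439, 0.0716]
eef_rot: [-0.001, 0.728, 0.685, -0.0]
force: [0.3, 0.2, -0.2]
grip_width: 0.0538
finger_force: 63.3
```

```bash
python3 - <<'E'
from h import *
s=read_state();x=rot(s['eef_rot']).as_matrix()[:,0];print(s['eef_pos'].round(4),np.degrees(np.arctan2(x[1],x[0])),s['force'].round(1))
E
```

```text
[ 0.5485 -0.0439  0.0716] 86.50045020666359 [ 0.3  0.2 -0.2]
```

Emit:
arm_command([
  [-0.008, 0.007, 0.02],
  [0, 0, 0.02],
  [0, 0, 0.02],
  [0, 0, 0.01],
  [0, 0, 0],
], yaw=[0, 0, 0, 0, 0], jaw=[50, 50, 50, 50, 50])

```text
t: 26.22
eef_pos: [0.5501, -0.0459, 0.0641]
eef_rot: [-0.0, 0.729, 0.685, -0.0]
force: [0.3, -0.2, -0.1]
grip_width: 0.0538
finger_force: 63.3
```

Emit:
arm_command([
  [0, 0, 0.008],
  [0, 0, 0],
  [0, 0, 0],
  [0, 0, 0],
  [0, 0, 0],
], yaw=[0, 0, 0, 0, 0], jaw=[50, 50, 50, 50, 50])

```text
t: 26.85
eef_pos: [0.5502, -0.0459, 0.0633]
eef_rot: [0.0, 0.729, 0.685, 0.0]
force: [-0.1, -0.8, -0.9]
grip_width: 0.054
finger_force: 63.3
```

Emit:
arm_command([
  [0.003, -0.006, 0.008],
  [0, 0, 0.008],
  [0, 0, 0],
  [0, 0, 0],
  [0, 0, 0],
], yaw=[0, 0, 0, 0, 0], jaw=[50, 50, 50, 50, 50])

```text
t: 27.48
eef_pos: [0.5494, -0.0454, 0.0615]
eef_rot: [-0.0, 0.729, 0.685, -0.0]
force: [-3.9, 0.4, 5.2]
grip_width: 0.0536
finger_force: 63.9
```

Emit:
arm_command([
  [0, 0, 0],
  [0, 0, 0],
  [0, 0, 0],
  [0, 0, 0],
  [0, 0, -0.15],
], yaw=[0, 0, 0, 0, 0], jaw=[60, 70, 80, 80, 80])

```text
t: 28.1
eef_pos: [0.5482, -0.0451, 0.0786]
eef_rot: [-0.001, 0.729, 0.685, -0.001]
force: [0.4, 0.6, -0.0]
grip_width: 0.0801
finger_force: 0.0
```

Emit:
arm_command([
  [0, 0, -0.3],
  [0, 0, -0.4],
  [0, 0, -0.4],
  [0, 0, 0],
  [0, 0, 0],
], yaw=[0, 0, 0, 0, 0], jaw=[80, 80, 80, 80, 80])

```text
t: 28.72
eef_pos: [0.5493, -0.0454, 0.2119]
eef_rot: [0.0, 0.729, 0.685, 0.0]
force: [0.4, 0.3, -0.1]
grip_width: 0.08
finger_force: 0.0
```

```bash
python3 - <<'E'
from h import *
s=read_state();p=camera_params("wrist");im=read_camera("wrist");cv2.imwrite("pics/w9.png",im);np.save("w9.npy",p,allow_pickle=True);print(s['eef_pos'])
b=np.radians(86.45);c=np.array([.549,-.0465]);l=np.array([np.cos(b),np.sin(b)]);w=np.array([l[1],-l[0]])
k=im.copy()
for L,W,z,col in((.142,.092,.008,(0,255,255)),(.13,.056,.052,(0,255,0))):
    cv2.polylines(k,[np.int32([proj("",[*(c+i*L/2*l+j*W/2*w),z],p) for i,j in((1,-1),(1,1),(-1,1),(-1,-1))])],True,col,1)
sc=read_camera("scene");cv2.imwrite("pics/sc9.png",sc);t=read_camera("top");cv2.imwrite("pics/t9.png",t)
a=np.hstack([im[40:440,180:460],k[40:440,180:460]]);d=cv2.resize(sc[170:330,180:500],(480,240));e=cv2.resize(t[170:330,150:470],(320,160));
pad=np.zeros((400,240,3),np.uint8);d2=cv2.resize(sc[185:275,225:325],(240,200),interpolation=2);e2=cv2.resize(sc[215:305,390:490],(240,200),interpolation=2)
cv2.imwrite("pics/m9.png",np.hstack([a,np.vstack([d2,e2])]))
E
```

```text
[ 0.54933486 -0.04541368  0.2119329 ]
```

View pics/m9.png

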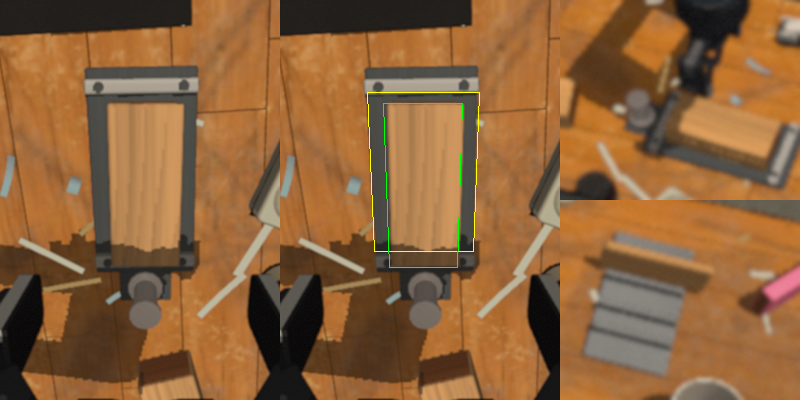

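The stack sits in the bed between the lips, close to the green model box. Board12 still stands in the rack and the 24 mm slot is empty. The left edge looks a few pixels off, so I'll check it numerically.

```bash
python3 - <<'E'
from h import *
im,p=ld(9);h=cv2.cvtColor(im,cv2.COLOR_BGR2HSV).astype(int)
c=np.array([.549,-.0465])
for v in(150,180,210,240,260): 
    m=(h[v,:,1]>100)&(h[v,:,2]>130);x=np.where(m[284:372])[0]+284
    print(v,x[0],x[-1],[ray("",(u,v),.052,p)[:2].round(4).tolist() for u in(x[0]-.5,x[-1]+.5)],h[v,282:294,2],h[v,358:374,2])
print(h[128:150,320,2],h[285:320,320,2]); print([ray("",(320,v),.052,p)[:2].round(4) for v in(142.5,305,)])
for n,f in(("top","t9"),("scene","sc9")):pass
E
```

```text
150 287 363 [[0.5266, 0.0154], [0.5816, 0.012]] [ 78  76  75  76  94 131 167 188 198 202 202 201] [206 207 206 202 188 155 107  78  77  77  77  78  77  78  76  76]
180 288 362 [[0.5253, -0.0059], [0.5802, -0.0093]] [ 77  75  75  74  79 103 139 168 187 197 200 201] [204 206 203 190 157 109  78  76  76  78  76  76  77  75  76  75]
210 289 361 [[0.524, -0.0283], [0.5787, -0.0317]] [ 75  75  75  73  72  80 106 143 170 187 196 200] [205 203 189 158 112  80  75  76  75  77  77  74  76  74  74  73]
240 290 360 [[0.5226, -0.0518], [0.5772, -0.0552]] [ 75  74  74  74  73  71  80 111 148 172 187 193] [204 192 160 114  80  74  75  77  78  76  76  75  76  75  74  81]
260 291 360 [[0.5219, -0.0682], [0.5766, -0.0716]] [ 74  74  74  73  75  72  71  83 120 157 175 181] [185 167 135  93  74  74  76  76  76  75  76  75  76  74  73  89]
[170 169 165 154 132  96  58  46  64  76  78  77  78  86 103 126 159 181
 189 192 192 191] [183 184 183 171 141 107  94  95  95  97  96  96  96  96  97  96  97  98
  97  95  88  73  56  39  37  37  46  69  93 110 118 121 120 119 118]
[array([0.5508, 0.0191]), array([ 0.5424, -0.1085])]
```

```bash
python3 -c "
from bench import workorder
print(workorder.close_job())"
```

```text
the job is handed in; nothing more can be done
None
```

I handed in the job at about 29 s of the 64 s allowed: board24 and board20 are stacked flat in the bed between its lips, to come level with the 52 mm gauge post. The top board is within about 1.5 mm and 0.3° of the bed's axis in the last picture, the final height wasn't measured directly, and the hand-in returned no verdict.

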